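Tote the finished modules, then hold the scanner over them

TASK

Collect the two finished metal modules from the tester's catch tray into the grey tote, then draw the hand scanner up out of its stand, turn it so that its window looks straight down into the tote, and keep it raised there with the window about 20 cm above the bench. Finish while still holding the scanner like that: do not put it down or let go. Leave the other things on the bench where they are.

Things in the scene. Friction and masses are not known exactly. Their poses are not given: they have to be found in the camera images.
- tester: Fixed bench tester, a white box with an open dark steel catch tray at its foot. Origin: centre of the tray's underside, on the bench. Tray 200 (x) by 170 (y) mm outside, walls 4 mm thick and 22 mm high, floor 4 mm thick; the white housing, 240 mm high, stands on the tray's -y side, its face 87 mm from the origin.
- module_a: Finished module, a die-cast aluminium box 56 (x) by 40 (y) by 28 (z) mm, about 110 g, lying flat in the catch tray. Origin: centre of its underside; z up.
- module_b: The other finished module, the same as module_a: 56 (x) by 40 (y) by 28 (z) mm, flat in the catch tray. Origin: centre of its underside; z up.
- tote: Fixed open grey plastic tote, 250 (x) by 180 (y) by 75 (z) mm outside, walls and floor 5 mm thick. Origin: centre of its underside, on the bench.
- stand: Fixed scanner stand: a dark plate 100 (x) by 80 (y) by 8 mm with an upright open-topped grey square sleeve in its middle, 46 (x) by 42 (y) mm outside, walls 5 mm, rim 75 mm above the bench, sleeve floor 13 mm above the bench. Origin: centre of the underside, z up.
- scanner: Pistol-like hand scanner, ~190 g. Black handle 30 (x) by 26 (y) mm, foot loose in the stand's sleeve; grey flat-sided head 44 mm wide (y), 110 to 150 mm above the foot, x = -55 to +45 mm; black nose 46 mm wide at its -x end (to x = -70). Origin: centre of the foot; z up the handle, nose to -x. Centre of mass near x = -7, z = 114. Grip the head's sides (normal to y) near x = -8, z = 130 mm.
- scanner_window (a point): Centre of the glass window on the scanner's nose, at x = -61, y = 0, z = 125 mm in the scanner's frame. Its z axis points out of the window, the way the scanner looks: in the scanner's frame along -x, tipped 25 degrees towards -z. In the stand it looks 25 degrees below level; it must end looking straight down.
- spool_near: Bystander, to be left where it is: wire spool 42 mm across, 50 mm high, between tray and tote. Origin: centre of its underside.
- spool_far: Bystander, to be left where it is: wire spool 42 mm across, 50 mm high, beyond the tote. Origin: centre of its underside.
- screwdriver: Bystander, to be left where it is: screwdriver 160 mm long lying along x between tote and stand. Origin: its middle, on the bench.
- flux_bottle: Bystander, to be left where it is: white bottle 32 mm across, 75 mm high, beyond the tote. Origin: centre of its underside.
- mug: Bystander, to be left where it is: white mug 76 mm across, 85 mm high, beyond the stand. Origin: centre of its underside.
- dial_knob: Bystander, to be left where it is: turned aluminium knob 44 mm across, 22 mm high. Origin: centre of its underside.
- spare_board: Bystander, to be left where it is: circuit board 85 by 60 mm, up to 14 mm high, lying flat on the robot's side of the stand. Origin: centre of its underside.
Mind the look-alikes: they are no part of the job. Leave any black or yellow look-alike of the module_a alone.

How it is judged:
By the outcome, as a careful person would: the job done as asked, in the order asked, and still so for the second after the job is handed in, while the arm keeps its last pose, push and grip.
It also fails if it takes over 64 s, if anything falls off the work surface, if the arm or the gripper's body presses on something with over 40 N, if the wrist force passes 120 N, or if a joint passes its speed limit or range.

ROBOT

A 6-joint arm with a two-finger parallel gripper is mounted at the origin on the work surface. World frame = base frame: x ahead of the robot, y to its left, z up, the work surface at z = 0. Lengths are in mm, angles in rad, forces in N, time in s.
With the tool pointing down it reaches from about 350 to 1000 mm from the base axis. Payload 7.1 kg.
Tool frame: the origin (TCP) lies between the finger pads; the fingertips stand 8 mm ahead of it and the grasp point (between the pads) lies 11 mm behind it; z points along the fingers, y is the direction in which the jaws open and shut (so a half turn about z gives the same grasp; the last joint's range is limited). The gripper opens to 85 mm and grips with 20 to 120 N. Pads are 22 mm wide; open, the fingers measure 114 mm over their backs; the gripper's body (76 mm by 85 mm) begins 54 mm behind the grasp point. The pads swing forward as they close: fully open they stand 13 mm farther back than shut.
Start: joints at [-1.188, 0.423, 1.63, -0, 1.089, -0.019], TCP at [244.438, -575.2, 239.319] pointing down, gripper open.
Joint ranges: [-3, 3], [-0.9, 2.11], [0.09, 2.58], [-1.31, 4.45], [0.11, 2.69], [-2.54, 2.54]. Speed limits (rad/s): [2.39, 2.39, 3.01, 3.14, 3.14, 3.14].

INTERFACE

Orientations are given as a unit quaternion [x, y, z, w].
In Python, from cell import bot, capture gives the robot as it stands.
- The arm moves only by the tool send_rows, never from a script. Its argument "rows" is a list of rows, each an object of numbers: "ax", "ay", "az": the turn, a rotation vector about the tool's x, y, z normalised to -1 to 1, where 1 is 180 degrees; "tx", "ty", "tz": the shift along the tool's x, y, z normalised to -1 to 1, where 1 is 0.5 m; "gripper": the opening, from 0 (shut) to 1 (fully open). In form: [{"ax": .., "ay": .., "az": .., "tx": .., "ty": .., "tz": .., "gripper": ..}, ...]. A call has 1 to 8 rows; each row is the pose to reach, as a shift and turn from the pose measured when the call began, along the tool's axes at that moment, turning the shorter way round; what a row does not reach only later rows make up. A row lasts 1/10 s, in which the tool goes at most 50 mm and 8.59 degrees, less where a joint would pass 70% of its speed; a pose out of reach is approached as far as the arm can. A call with a number of a shift or a turn outside -1 to 1 is refused whole. A call with a gripper value outside its range is refused whole. The fingers move at their own pace and stop on an object; "newtons" is the grip in N (left out, the last holds). Time passes only in rows, so rows that repeat a pose let the fingers close. It gives the time, the measured TCP pose, the force and the opening at its end, in the units of the state.
- bot.sense(): the state, without advancing time (a new reading comes with each control period).
- capture(name): name is "scene" or "top" or "wrist"; returns a dict with "color" (400x640x3 uint8, red, green, blue), "z_map" (400x640 float32, mm along the optical axis (not along the pixel's ray), 0 where there is no reading), "camera_matrix" (3x3 intrinsics, pixels), "world_to_cam" (4x4, takes a point from world to camera coordinates). Camera axes: x right, y down, z forward; pixel columns grow to the right and rows downward; lengths in mm; the calibration is good to about 2 mm. A picture is of the moment at which its call begins.
- bot.hand_in(): hands the job in, once; it reports no verdict.
The state is a dict: "t": time; "joint_positions": joint angles; "joint_vel": joint speeds; "joint_efforts": joint torques, N m; "eef_pos": TCP position; "tcp_rot": TCP orientation; "contact_force": force on the tool from outside, world axes, zero at the start; "moment": the same for the moment, N m; "grip_width": finger opening in mm.
Only numpy, scipy, OpenCV 4.12 (cv2) and the standard library are available. Lean on these libraries where they do the work, as an engineer would, in place of code of your own. Each camera call takes 0.05 s, during which the arm holds its last target.

## Working session

There is one attempt and no reset: what is moved stays moved. The work goes in short steps, Python scripts to look and compute and a tool call to move; the robot and the scene stay as the last step left them, time stands still between calls to the robot, and variables do not carry over. Pictures are saved under pics/ and viewed, and the job is handed in when it is done.

Besides the shell and the picture viewer there is one more tool, called after "Call:" as name(argument=value, ...) on one line, values as JSON. send_rows: Moves the arm, as the interface text tells. Its arguments: {"type":"object","properties":{"rows":{"type":"array","items":{"type":"object","properties":{"ax":{"type":"number"},"ay":{"type":"number"},"az":{"type":"number"},"tx":{"type":"number"},"ty":{"type":"number"},"tz":{"type":"number"},"gripper":{"type":"number"}}}},"newtons":{"type":"number"}},"required":["rows"]}

```bash
ls -la; mkdir -p pics; cat > h.py <<'E'
import numpy as np, cv2
from cell import bot, capture
def cap(n,fn=None):
    d=capture(n)
    np.savez('last_%s.npz'%n,**d)
    if fn: cv2.imwrite('pics/'+fn,cv2.cvtColor(d['color'],cv2.COLOR_RGB2BGR))
    return d
def ray(d,u,v,z):
    K=d['camera_matrix'];T=d['world_to_cam'];R=T[:3,:3];t=T[:3,3]
    c=-R.T@t; r=R.T@np.linalg.inv(K)@np.array([u,v,1.])
    return c+r*(z-c[2])/r[2]
def cloud(d):
    K=d['camera_matrix'];T=d['world_to_cam'];R=T[:3,:3];t=T[:3,3]
    z=d['z_map'];v,u=np.mgrid[0:z.shape[0],0:z.shape[1]]
    p=np.stack([(u-K[0,2])/K[0,0]*z,(v-K[1,2])/K[1,1]*z,z],-1)
    w=(p-t)@R; w[z==0]=np.nan
    return w
E
python3 - <<'E'
from h import *
for n in ['scene','top','wrist']:
    d=cap(n,n+'0.png'); print(n,d['camera_matrix'].round(1).tolist(),d['world_to_cam'].round(3).tolist())
print(bot.sense())
E
```

```text
total 12
drwxr-xr-x  3 agent agent 4096 Dec  6 10:17 .
drwxr-xr-x 23 root  root  4096 Dec  6 10:17 ..
drwxr-xr-x  2 agent agent 4096 Dec  6 10:17 pics
scene [[408.9, 0.0, 320.9], [0.0, 408.9, 201.6], [0.0, 0.0, 1.0]] [[0.88, 0.474, 0.004, -502.735], [0.273, -0.498, -0.823, -33.894], [-0.388, 0.726, -0.568, 1493.888], [0.0, 0.0, 0.0, 1.0]]
top [[394.7, 0.0, 318.8], [0.0, 394.7, 205.7], [0.0, 0.0, 1.0]] [[0.086, -0.996, 0.003, 32.435], [-0.974, -0.084, -0.209, 538.705], [0.208, 0.015, -0.978, 971.314], [0.0, 0.0, 0.0, 1.0]]
wrist [[283.2, 0.0, 318.3], [0.0, 283.2, 196.2], [0.0, 0.0, 1.0]] [[0.392, -0.92, -0.003, -623.532], [-0.874, -0.373, 0.312, -40.986], [-0.289, -0.12, -0.95, 382.423], [0.0, 0.0, 0.0, 1.0]]
{'t': 0.15, 'joint_positions': array([-1.18800448e+00,  4.23700699e-01,  1.63049644e+00,  3.25636264e-05,
        1.08860377e+00, -1.89890788e-02]), 'joint_vel': array([ 3.94430941e-04, -2.62590390e-03, -2.87082635e-03,  1.49613204e-03,
        1.34176466e-03,  7.31406281e-05]), 'joint_efforts': array([ 7.14958496e-04, -5.57769048e+01, -2.82019722e+01,  1.80664887e-05,
        4.77118316e-03,  1.29917137e-05]), 'eef_pos': array([ 244.29548424, -574.83139771,  238.70923341]), 'tcp_rot': array([ 9.79890611e-01,  1.99534522e-01, -9.51034101e-05, -5.96767280e-04]), 'contact_force': array([-0.61842716, -0.53796538,  0.13823459]), 'moment': array([-0.01452949, -0.0194675 , -0.04109605]), 'grip_width': 85.55852585201454}
```

View pics/scene0.png

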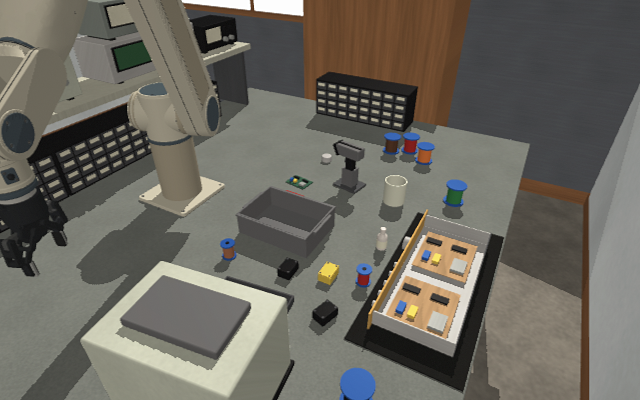

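View pics/top0.png

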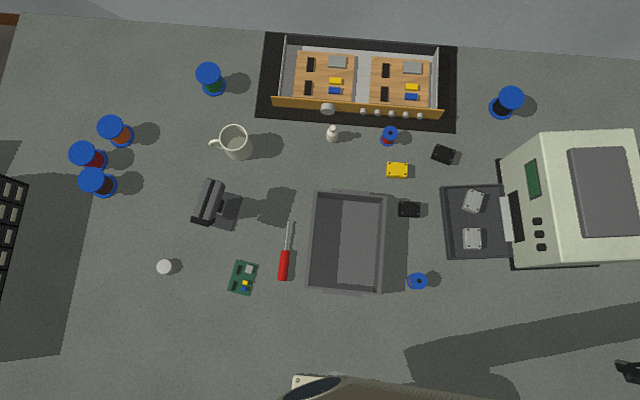

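View pics/wrist0.png

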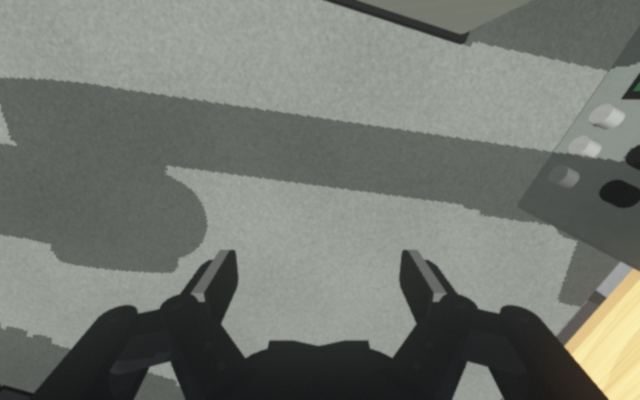

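The top view shows two silver modules in the tray at about (473,200) and (472,237). The tote is centred near (346,242), the scanner in its stand near (210,203), the near spool at (418,281), and black and yellow look-alikes lie outside the tray. Next I measure them.

```bash
python3 - <<'E'
from h import *
d=dict(np.load('last_top.npz')); w=cloud(d); c=d['color']
im=cv2.cvtColor(c,cv2.COLOR_RGB2BGR)
cr=np.hstack([cv2.resize(im[170:260,435:525],(400,400),interpolation=cv2.INTER_NEAREST),cv2.resize(im[165:255,170:260],(400,400),interpolation=cv2.INTER_NEAREST)])
cv2.imwrite('pics/crop1.png',cr)
def stat(m,name):
    p=w[m]; p=p[~np.isnan(p[:,0])]
    r=cv2.minAreaRect(p[:,:2].astype(np.float32))
    print(name,len(p),'rect',np.round(r[0],1),np.round(r[1],1),round(r[2],1),'z',np.percentile(p[:,2],[5,50,95]).round(1))
    return p
# modules: z 25..40 within tray region
v,u=np.mgrid[0:400,0:640]
reg=(u>448)&(u<500)&(v>180)&(v<260)
for a,b,n in [(180,219,'A'),(219,260,'B')]:
    m=reg&(v>=a)&(v<b)&(w[...,2]>26)&(w[...,2]<42)
    stat(m,n)
m=reg&(w[...,2]<12); stat(m,'trayfloor')
m=(u>435)&(u<512)&(v>175)&(v<270)&(w[...,2]>15)&(w[...,2]<40); stat(m,'tray walls')
m=(u>295)&(u<395)&(v>180)&(v<300)&(w[...,2]>65)&(w[...,2]<85); stat(m,'tote rim')
m=(u>180)&(u<250)&(v>170)&(v<235)
for lo,hi in [(4,14),(65,82),(110,200),(140,157),(157,175)]:
    mm=m&(w[...,2]>lo)&(w[...,2]<hi)
    if mm.sum()>5: stat(mm,'scn %d-%d'%(lo,hi))
m=(u>400)&(u<432)&(v>268)&(v<295)&(w[...,2]>35); stat(m,'spoolnear')
m=(u>200)&(u<255)&(v>120)&(v<165)&(w[...,2]>70); stat(m,'mug')
m=(u>320)&(u<342)&(v>118)&(v<145)&(w[...,2]>30); stat(m,'flux')
m=(u>275)&(u<295)&(v>218)&(v<285)&(w[...,2]>6); stat(m,'driver')
m=(u>225)&(u<262)&(v>255)&(v<300)&(w[...,2]>4); stat(m,'board')
E
```

```text
A 296 rect [ 587.  -354.9] [86.5 55.1] 78.6 z [27.8 30.4 33.6]
B 304 rect [ 488.5 -332. ] [53.3 41.2] 4.1 z [27.3 30.6 34.1]
trayfloor 3086 rect [ 545.2 -345.7] [227.6 139.6] 0.6 z [-1.6  2.6  6.4]
tray walls 1583 rect [ 548.5 -344.3] [219.8 176.5] 7.4 z [17.5 29.6 37.1]
tote rim 1425 rect [448.    3.1] [190.4 268.2] 89.4 z [68.3 72.5 76. ]
scn 4-14 429 rect [537.7 359.9] [185.5 135.2] 22.6 z [ 4.3  6.7 10.3]
scn 65-82 99 rect [509.  326.7] [16.3 46.1] 79.1 z [65.8 72.9 80.4]
scn 110-200 1040 rect [500.6 342. ] [ 45.6 112.2] 79.7 z [135.8 160.6 164.4]
scn 140-157 132 rect [500.7 342. ] [ 45.4 112.1] 79.4 z [141.3 151.7 156.6]
scn 157-175 835 rect [500.5 341.3] [ 45.4 111.6] 78.8 z [157.9 161.2 164.5]
spoolnear 223 rect [ 365.8 -188.1] [40.8 40.7] 53.7 z [45.7 48.9 52. ]
mug 240 rect [689.2 323.5] [75.4 84.2] 46.1 z [70.8 81.1 85.1]
flux 129 rect [743.8  62.4] [31.9 23.6] 75.4 z [32.8 50.4 74.7]
driver 356 rect [415.4 159.3] [ 25.6 157.9] 89.6 z [12.  20.6 25.5]
board 262 rect [331.9 266.8] [58.9 91.9] 79.6 z [ 4.2  7.4 13.6]
```

View pics/crop1.png

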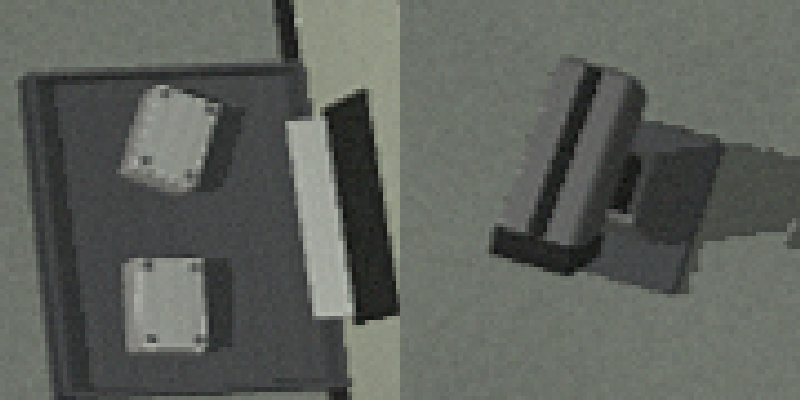

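```bash
python3 - <<'E'
from h import *
d=dict(np.load('last_top.npz')); w=cloud(d); c=d['color'].astype(int)
g=c.min(2)
m=np.zeros((400,640),np.uint8)
m[182:256,452:498]=(g[182:256,452:498]>105)
n,l,s,ce=cv2.connectedComponentsWithStats(m)
for i in range(1,n):
    if s[i,4]<60: continue
    v,u=np.where(l==i)
    P=np.array([ray(d,a,b,31)[:2] for a,b in zip(u,v)],np.float32)
    r=cv2.minAreaRect(P); print(s[i],ce[i].round(1),P.mean(0).round(1),r, np.nanmedian(w[l==i][:,2]))
# chute
mm=np.zeros((400,640),bool); mm[195:243,498:530]=True
for (u,v) in [(503,200),(508,235),(505,218),(518,215)]: print((u,v),w[v-1:v+2,u-1:u+2].reshape(-1,3).mean(0).round(0))
# head top edges: scanner
hm=np.zeros((400,640),np.uint8); hm[165:235,185:245]=w[165:235,185:245,2]>135
P=w[hm>0]; 
c0=P[:,:2].mean(0); U,S,V=np.linalg.svd(P[:,:2]-c0,full_matrices=False); print(c0,V,np.degrees(np.arctan2(V[0,1],V[0,0])))
q=(P[:,:2]-c0)@V.T; print(np.percentile(q,[1,99],axis=0), P[:,2].max())
# stand plate
pm=np.zeros((400,640),bool); pm[165:240,190:250]=True
g2=d['color'].mean(2)
import sys
m=pm&(w[...,2]>5)&(w[...,2]<12); m=m.astype(np.uint8); m=cv2.morphologyEx(m,cv2.MORPH_OPEN,np.ones((3,3)))
p=w[m>0]; print(cv2.minAreaRect(p[:,:2].astype(np.float32)))
E
```

```text
[452 182  45   3  97] [471.2 182.7] [ 638.6 -326.6] ((638.3467407226562, -334.24090576171875), (5.605755805969238, 119.52042388916016), 4.9570770263671875) -1.6211873985519256
[462 189  22  24 330] [472.5 200.3] [ 589.7 -330.2] ((589.474853515625, -330.1011962890625), (44.053016662597656, 60.26739501953125), 74.87613677978516) 30.089547823049983
[463 228  19  21 353] [471.3 238.1] [ 487.2 -327.7] ((487.71893310546875, -327.8470153808594), (52.832462310791016, 47.80707931518555), 4.932147979736328) 29.939895918668626
(503, 200) [ 597. -410.   35.]
(508, 235) [ 503. -423.   34.]
(505, 218) [ 548. -416.   33.]
(518, 215) [nan nan nan]
[498.45577618 338.7395924 ] [[-0.97993602  0.19931232]
 [-0.19931232 -0.97993602]] 168.50325147162997
[[-54.97048307 -24.37529146]
 [ 53.54983095  19.02831084]] 167.07755764642573
((504.3423767089844, 318.51348876953125), (41.65330123901367, 90.65701293945312), 61.81707763671875)
```

```bash
cat >> h.py <<'E'
from scipy.spatial.transform import Rotation as Rn
def Rdown(yaw):
    a=np.radians(yaw); x=np.array([np.cos(a),np.sin(a),0]); z=np.array([0,0,-1.]); return np.stack([x,np.cross(z,x),z],1)
def row(p,R):
    s=bot.sense(); R0=Rn.from_quat(s['tcp_rot']).as_matrix(); p0=s['eef_pos']
    t=R0.T@(np.array(p,float)-p0)/500; a=Rn.from_matrix(R0.T@R).as_rotvec()/np.pi
    print('t',t.round(4),'a',a.round(4),'rows>=',max(np.linalg.norm(t)*10,np.linalg.norm(a)*180/8.59).round(1))
    return t,a
def st():
    s=bot.sense(); print('t',round(s['t'],2),'p',s['eef_pos'].round(1),'R',Rn.from_quat(s['tcp_rot']).as_matrix().round(3).tolist(),'j',s['joint_positions'].round(3),'F',s['contact_force'].round(1),'w',round(s['grip_width'],1))
E
python3 - <<'E'
from h import *
row([488,-332,180],Rdown(4.5))
T=np.load('last_wrist.npz')['world_to_cam']; c=-T[:3,:3].T@T[:3,3]; s=bot.sense(); print((Rn.from_quat(s['tcp_rot']).as_matrix().T@(c-s['eef_pos'])))
E
```

```text
t [ 0.6385 -0.2562  0.1178] a [-0.0004  0.      0.1029] rows>= 7.0
[  80.95957424   -0.2129202  -135.59434601]
```

```bash
python3 - <<'E'
from h import *
row([300,-330,235],Rdown(4.5))
E
```

```text
t [ 0.294  -0.4071  0.0079] a [-0.0004  0.      0.1029] rows>= 5.0
```

Call:
send_rows(rows=[{"tx": 0.294,"ty": -0.407,"tz": 0,"az": 0.103,"gripper": 0.8},{"tx": 0.294,"ty": -0.407,"tz": 0,"az": 0.103,"gripper": 0.8},{"tx": 0.294,"ty": -0.407,"tz": 0,"az": 0.103,"gripper": 0.8},{"tx": 0.294,"ty": -0.407,"tz": 0,"az": 0.103,"gripper": 0.8},{"tx": 0.294,"ty": -0.407,"tz": 0,"az": 0.103,"gripper": 0.8},{"tx": 0.6385,"ty": -0.256,"tz": 0.118,"az": 0.103,"gripper": 0.8},{"tx": 0.6385,"ty": -0.256,"tz": 0.118,"az": 0.103,"gripper": 0.8},{"tx": 0.6385,"ty": -0.256,"tz": 0.118,"az": 0.103,"gripper": 0.8}])

```text
schema error: expected keys ax, ay, az, tx, ty, tz, gripper
```

Call:
send_rows(rows=[{"ax": 0,"ay": 0,"tx": 0.294,"ty": -0.407,"tz": 0,"az": 0.103,"gripper": 0.8},{"ax": 0,"ay": 0,"tx": 0.294,"ty": -0.407,"tz": 0,"az": 0.103,"gripper": 0.8},{"ax": 0,"ay": 0,"tx": 0.294,"ty": -0.407,"tz": 0,"az": 0.103,"gripper": 0.8},{"ax": 0,"ay": 0,"tx": 0.294,"ty": -0.407,"tz": 0,"az": 0.103,"gripper": 0.8},{"ax": 0,"ay": 0,"tx": 0.294,"ty": -0.407,"tz": 0,"az": 0.103,"gripper": 0.8},{"ax": 0,"ay": 0,"tx": 0.6385,"ty": -0.256,"tz": 0.118,"az": 0.103,"gripper": 0.8},{"ax": 0,"ay": 0,"tx": 0.6385,"ty": -0.256,"tz": 0.118,"az": 0.103,"gripper": 0.8},{"ax": 0,"ay": 0,"tx": 0.6385,"ty": -0.256,"tz": 0.118,"az": 0.103,"gripper": 0.8}])

```text
t: 0.95
eef_pos: [444.6, -331.4, 194.1]
tcp_rot: [0.999, 0.039, 0.0, -0.0]
contact_force: [-0.0, -0.5, 0.3]
grip_width: 68.1
```

```bash
python3 - <<'E'
from h import *
d=cap('wrist','w1.png'); st()
row([488.5,-332,120],Rdown(4.5))
E
```

```text
t 1.0 p [ 450.6 -331.7  191.6] R [[0.997, 0.08, 0.003], [0.08, -0.997, 0.001], [0.003, -0.0, -1.0]] j [-0.657  0.388  1.814  0.003  0.937  0.832] F [ 7.2 -0.5 -0.1] w 68.3
t [0.0752 0.0068 0.1435] a [-0.0001 -0.001   0.0003] rows>= 1.6
```

View pics/w1.png

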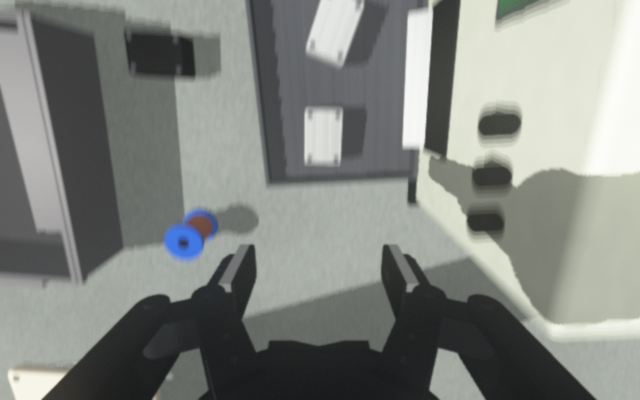

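Module B is at about (323,136) and A at (335,30). The picture is slightly blurred because the arm was still settling. I'll go over B and look again.

Call:
send_rows(rows=[{"ax": 0,"ay": -0.001,"az": 0,"tx": 0.06,"ty": 0.007,"tz": 0.05,"gripper": 0.8},{"ax": 0,"ay": -0.001,"az": 0,"tx": 0.06,"ty": 0.007,"tz": 0.05,"gripper": 0.8},{"ax": 0,"ay": -0.001,"az": 0,"tx": 0.06,"ty": 0.007,"tz": 0.05,"gripper": 0.8},{"ax": 0,"ay": -0.001,"az": 0,"tx": 0.06,"ty": 0.007,"tz": 0.05,"gripper": 0.8}])

```text
t: 1.4
eef_pos: [480.1, -332.8, 167.1]
tcp_rot: [0.999, 0.04, -0.0, -0.0]
contact_force: [-1.0, 0.1, -0.2]
grip_width: 68.0
```

```bash
python3 - <<'E'
from h import *
d=cap('wrist','w2.png'); st(); w=cloud(d)
g=d['color'].min(2)
m=((g>130)&(w[...,2]>24)&(w[...,2]<40)&(w[...,0]<640)&(w[...,0]>430)&(w[...,1]<-270)&(w[...,1]>-385)).astype(np.uint8)
m=cv2.morphologyEx(m,cv2.MORPH_OPEN,np.ones((3,3)))
n,l,s,ce=cv2.connectedComponentsWithStats(m)
for i in range(1,n):
    if s[i,4]<200: continue
    v,u=np.where(l==i)
    P=np.array([ray(d,a,b,32)[:2] for a,b in zip(u,v)],np.float32)
    r=cv2.minAreaRect(P); print(s[i],P.mean(0).round(1),np.round(r[0],1),np.round(r[1],1),round(r[2],1), np.nanmedian(w[l==i][:,2]),np.nanmedian(w[l==i],0))
E
```

```text
t 1.45 p [ 480.1 -333.   167.6] R [[0.997, 0.079, 0.0], [0.079, -0.997, -0.0], [0.0, 0.0, -1.0]] j [-0.627  0.455  1.773  0.     0.913  0.865] F [0.1 0.1 0.1] w 68.1
[ 301   27   61   79 2961] [ 591.2 -333.8] [ 590.3 -333.7] [38.7 55.1] 74.3 33.12189147724977 [ 591.49674496 -333.63811091   33.12189148]
[ 300  151   40   56 2110] [ 490.3 -332. ] [ 489.4 -332.2] [56.2 38. ] 3.4 33.11338768772026 [ 490.95599738 -331.91695387   33.11338769]
```

View pics/w2.png

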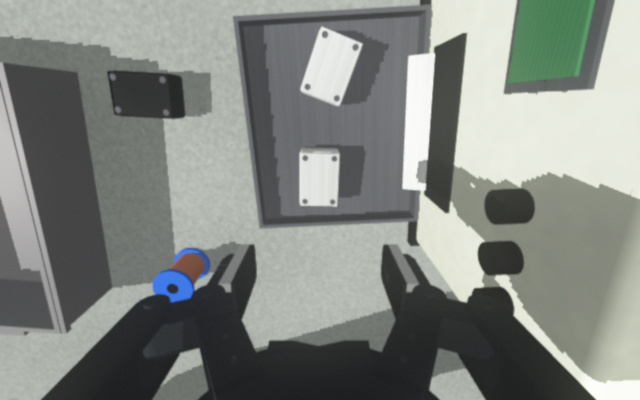

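Both modules are sharp now: B at (319,178), world (489.5,-332.2), yaw 3.5°. A is at (330,66), world (590.5,-333.7), yaw -15.5°. Going down on B.

```bash
python3 - <<'E'
from h import *
row([489.5,-332.2,70],Rdown(3.5));row([489.5,-332.2,17],Rdown(3.5))
E
```

```text
t [ 1.880e-02 -1.000e-04  1.951e-01] a [ 0.0001 -0.0001  0.0057] rows>= 2.0
t [ 1.870e-02 -2.000e-04  3.011e-01] a [ 0.0001 -0.0001  0.0057] rows>= 3.0
```

Call:
send_rows(rows=[{"ax": 0,"ay": 0,"az": 0.006,"tx": 0.019,"ty": 0,"tz": 0.195,"gripper": 0.8},{"ax": 0,"ay": 0,"az": 0.006,"tx": 0.019,"ty": 0,"tz": 0.195,"gripper": 0.8},{"ax": 0,"ay": 0,"az": 0.006,"tx": 0.019,"ty": 0,"tz": 0.195,"gripper": 0.8},{"ax": 0,"ay": 0,"az": 0.006,"tx": 0.019,"ty": 0,"tz": 0.25,"gripper": 0.8},{"ax": 0,"ay": 0,"az": 0.006,"tx": 0.019,"ty": 0,"tz": 0.28,"gripper": 0.8},{"ax": 0,"ay": 0,"az": 0.006,"tx": 0.019,"ty": 0,"tz": 0.3,"gripper": 0.8},{"ax": 0,"ay": 0,"az": 0.006,"tx": 0.019,"ty": 0,"tz": 0.3,"gripper": 0.8},{"ax": 0,"ay": 0,"az": 0.006,"tx": 0.019,"ty": 0,"tz": 0.3,"gripper": 0.8}])

```text
t: 2.25
eef_pos: [490.1, -332.7, 18.8]
tcp_rot: [1.0, 0.03, 0.001, 0.0]
contact_force: [0.2, -0.2, -0.6]
grip_width: 68.3
```

Call:
send_rows(rows=[{"ax": 0,"ay": 0,"az": 0,"tx": 0,"ty": 0,"tz": 0,"gripper": 0.3},{"ax": 0,"ay": 0,"az": 0,"tx": 0,"ty": 0,"tz": 0,"gripper": 0.3},{"ax": 0,"ay": 0,"az": 0,"tx": 0,"ty": 0,"tz": 0,"gripper": 0.3},{"ax": 0,"ay": 0,"az": 0,"tx": 0,"ty": 0,"tz": 0,"gripper": 0.3},{"ax": 0,"ay": 0,"az": 0,"tx": 0,"ty": 0,"tz": 0,"gripper": 0.3}], newtons=35)

```text
t: 2.75
eef_pos: [490.8, -333.2, 20.1]
tcp_rot: [1.0, 0.03, 0.001, 0.001]
contact_force: [-0.8, -0.4, 6.3]
grip_width: 39.0
```

```bash
python3 - <<'E'
from h import *
st(); row([490,-332,170],Rdown(3.5)); row([500,4,150],Rdown(0)); row([505,4,24],Rdown(0))
E
```

```text
t 2.75 p [ 490.8 -333.2   20.1] R [[0.998, 0.06, 0.003], [0.06, -0.998, -0.002], [0.003, 0.002, -1.0]] j [-0.617  0.693  1.797  0.     0.648  0.894] F [-0.8 -0.4  6.3] w 39.0
t [-0.0005 -0.0019 -0.2999] a [ 0.0007 -0.0009 -0.0003] rows>= 3.0
t [ 0.0597 -0.6715 -0.2612] a [ 0.0007 -0.0009  0.0191] rows>= 7.2
t [ 0.0689 -0.6715 -0.0092] a [ 0.0007 -0.0009  0.0191] rows>= 6.8
```

Call:
send_rows(rows=[{"ax": 0,"ay": 0,"az": 0,"tx": 0,"ty": 0,"tz": -0.04,"gripper": 0.3},{"ax": 0,"ay": 0,"az": 0,"tx": 0,"ty": 0,"tz": -0.1,"gripper": 0.3},{"ax": 0,"ay": 0,"az": 0,"tx": 0,"ty": 0,"tz": -0.2,"gripper": 0.3},{"ax": 0,"ay": 0,"az": 0,"tx": 0,"ty": 0,"tz": -0.28,"gripper": 0.3},{"ax": 0,"ay": 0,"az": 0,"tx": 0,"ty": 0,"tz": -0.3,"gripper": 0.3}])

```text
t: 3.25
eef_pos: [492.5, -334.4, 175.3]
tcp_rot: [1.0, 0.03, 0.005, 0.004]
contact_force: [0.5, -0.2, -1.0]
grip_width: 39.0
```

```bash
python3 - <<'E'
from h import *
cap('wrist','w3.png');st(); row([505,4,170],Rdown(0)); row([505,4,25],Rdown(0))
E
```

```text
t 3.3 p [ 492.3 -334.2  174.7] R [[0.998, 0.06, 0.009], [0.06, -0.998, -0.006], [0.009, 0.007, -1.0]] j [-0.617  0.455  1.752  0.     0.924  0.894] F [ 0.  -0.8 -1.1] w 38.9
t [ 0.066  -0.6738  0.0054] a [ 0.0021 -0.0028  0.0191] rows>= 6.8
t [ 0.0635 -0.6758  0.2953] a [ 0.0021 -0.0028  0.0191] rows>= 7.4
```

View pics/w3.png

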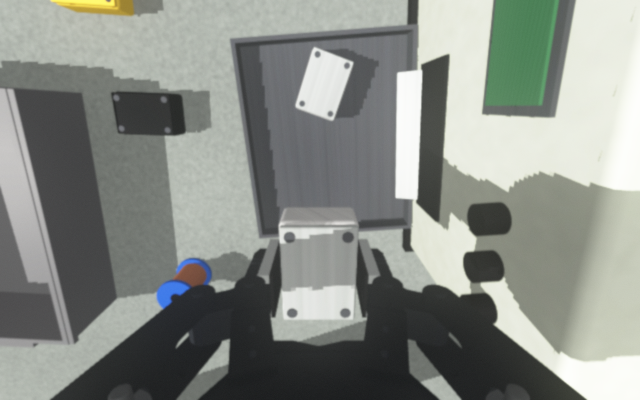

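Module B is held squarely between the pads, spanning about (280–357, 210–320), and A is still in the tray at (325,83). Next: over the tote and down.

Call:
send_rows(rows=[{"ax": 0.002,"ay": -0.003,"az": 0.019,"tx": 0.066,"ty": -0.674,"tz": 0.005,"gripper": 0.3},{"ax": 0.002,"ay": -0.003,"az": 0.019,"tx": 0.066,"ty": -0.674,"tz": 0.005,"gripper": 0.3},{"ax": 0.002,"ay": -0.003,"az": 0.019,"tx": 0.066,"ty": -0.674,"tz": 0.005,"gripper": 0.3},{"ax": 0.002,"ay": -0.003,"az": 0.019,"tx": 0.066,"ty": -0.674,"tz": 0.005,"gripper": 0.3},{"ax": 0.002,"ay": -0.003,"az": 0.019,"tx": 0.066,"ty": -0.674,"tz": 0.005,"gripper": 0.3},{"ax": 0.002,"ay": -0.003,"az": 0.019,"tx": 0.066,"ty": -0.674,"tz": 0.005,"gripper": 0.3},{"ax": 0.002,"ay": -0.003,"az": 0.019,"tx": 0.066,"ty": -0.674,"tz": 0.005,"gripper": 0.3},{"ax": 0.002,"ay": -0.003,"az": 0.019,"tx": 0.066,"ty": -0.674,"tz": 0.005,"gripper": 0.3}])

```text
t: 4.1
eef_pos: [503.8, 8.0, 168.8]
tcp_rot: [1.0, 0.003, -0.002, -0.0]
contact_force: [-0.3, 0.2, -1.3]
grip_width: 39.1
```

```bash
python3 - <<'E'
from h import *
st(); row([505,4,80],Rdown(0)); row([505,4,24],Rdown(0))
E
```

```text
t 4.1 p [503.8   8.  168.8] R [[1.0, 0.005, -0.003], [0.005, -1.0, 0.0], [-0.003, -0.0, -1.0]] j [-0.008  0.35   1.946  0.     0.849  1.557] F [-0.3  0.2 -1.3] w 39.1
t [0.0029 0.0081 0.1776] a [-0.0001  0.001   0.0016] rows>= 1.8
t [0.0032 0.0082 0.2896] a [-0.0001  0.001   0.0016] rows>= 2.9
```

Call:
send_rows(rows=[{"ax": 0,"ay": 0,"az": 0,"tx": 0.003,"ty": 0.008,"tz": 0.08,"gripper": 0.3},{"ax": 0,"ay": 0,"az": 0,"tx": 0.003,"ty": 0.008,"tz": 0.16,"gripper": 0.3},{"ax": 0,"ay": 0,"az": 0,"tx": 0.003,"ty": 0.008,"tz": 0.22,"gripper": 0.3},{"ax": 0,"ay": 0,"az": 0,"tx": 0.003,"ty": 0.008,"tz": 0.265,"gripper": 0.3},{"ax": 0,"ay": 0,"az": 0,"tx": 0.003,"ty": 0.008,"tz": 0.285,"gripper": 0.3},{"ax": 0,"ay": 0,"az": 0,"tx": 0.003,"ty": 0.008,"tz": 0.29,"gripper": 0.3},{"ax": 0,"ay": 0,"az": 0,"tx": 0.003,"ty": 0.008,"tz": 0.29,"gripper": 0.3}])

```text
t: 4.8
eef_pos: [504.9, 3.8, 23.8]
tcp_rot: [1.0, 0.002, -0.002, -0.0]
contact_force: [0.1, -0.5, -0.4]
grip_width: 39.0
```

Call:
send_rows(rows=[{"ax": 0,"ay": 0,"az": 0,"tx": 0,"ty": 0,"tz": 0,"gripper": 0.7},{"ax": 0,"ay": 0,"az": 0,"tx": 0,"ty": 0,"tz": 0,"gripper": 0.7},{"ax": 0,"ay": 0,"az": 0,"tx": 0,"ty": 0,"tz": 0,"gripper": 0.7},{"ax": 0,"ay": 0,"az": 0,"tx": 0,"ty": 0,"tz": -0.04,"gripper": 0.7},{"ax": 0,"ay": 0,"az": 0,"tx": 0,"ty": 0,"tz": -0.12,"gripper": 0.7},{"ax": 0,"ay": 0,"az": 0,"tx": 0,"ty": 0,"tz": -0.22,"gripper": 0.7},{"ax": 0,"ay": 0,"az": 0,"tx": 0,"ty": 0,"tz": -0.29,"gripper": 0.7},{"ax": 0,"ay": 0,"az": 0,"tx": 0,"ty": 0,"tz": -0.3,"gripper": 0.7}])

```text
t: 5.6
eef_pos: [508.2, 3.7, 178.7]
tcp_rot: [1.0, 0.002, 0.003, -0.0]
contact_force: [-0.4, 0.2, 0.0]
grip_width: 59.5
```

```bash
python3 - <<'E'
from h import *
cap('wrist','w4.png');st(); row([590.5,-333.7,120],Rdown(-15.5)); row([590.5,-333.7,18],Rdown(-15.5))
E
```

```text
t 5.65 p [507.4   3.7 177.3] R [[1.0, 0.005, 0.004], [0.005, -1.0, 0.0], [0.004, -0.0, -1.0]] j [-0.016  0.339  1.937  0.     0.862  1.549] F [-0.1  0.1  0.7] w 59.8
t [0.1626 0.6757 0.1151] a [-0.0002 -0.0011  0.0877] rows>= 7.0
t [0.1619 0.6757 0.3191] a [-0.0002 -0.0011  0.0877] rows>= 7.6
```

View pics/w4.png

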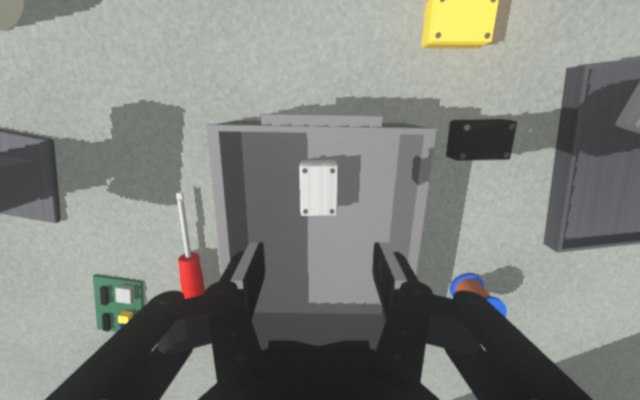

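Module B lies flat on the tote floor at (319,188). Now module A.

Call:
send_rows(rows=[{"ax": 0,"ay": -0.001,"az": 0.088,"tx": 0.163,"ty": 0.676,"tz": 0.05,"gripper": 0.8},{"ax": 0,"ay": -0.001,"az": 0.088,"tx": 0.163,"ty": 0.676,"tz": 0.05,"gripper": 0.8},{"ax": 0,"ay": -0.001,"az": 0.088,"tx": 0.163,"ty": 0.676,"tz": 0.05,"gripper": 0.8},{"ax": 0,"ay": -0.001,"az": 0.088,"tx": 0.163,"ty": 0.676,"tz": 0.05,"gripper": 0.8},{"ax": 0,"ay": -0.001,"az": 0.088,"tx": 0.163,"ty": 0.676,"tz": 0.05,"gripper": 0.8},{"ax": 0,"ay": -0.001,"az": 0.088,"tx": 0.163,"ty": 0.676,"tz": 0.05,"gripper": 0.8},{"ax": 0,"ay": -0.001,"az": 0.088,"tx": 0.163,"ty": 0.676,"tz": 0.05,"gripper": 0.8},{"ax": 0,"ay": -0.001,"az": 0.088,"tx": 0.163,"ty": 0.676,"tz": 0.05,"gripper": 0.8}])

```text
t: 6.45
eef_pos: [590.8, -339.3, 150.5]
tcp_rot: [0.991, -0.137, 0.0, 0.0]
contact_force: [-0.0, 0.5, -0.5]
grip_width: 68.4
```

```bash
python3 - <<'E'
from h import *
st(); row([590.5,-333.7,60],Rdown(-15.5)); row([590.5,-333.7,18.5],Rdown(-15.5))
E
```

```text
t 6.45 p [ 590.8 -339.3  150.5] R [[0.962, -0.272, 0.001], [-0.272, -0.962, -0.001], [0.001, 0.0, -1.0]] j [-0.539  0.603  1.553 -0.     0.984  1.308] F [-0.   0.5 -0.5] w 68.4
t [-0.0038 -0.0107  0.1811] a [ 0.0001 -0.0003 -0.0017] rows>= 1.8
t [-0.0039 -0.0107  0.2641] a [ 0.0001 -0.0003 -0.0017] rows>= 2.6
```

Call:
send_rows(rows=[{"ax": 0,"ay": 0,"az": -0.002,"tx": -0.004,"ty": -0.011,"tz": 0.08,"gripper": 0.8},{"ax": 0,"ay": 0,"az": -0.002,"tx": -0.004,"ty": -0.011,"tz": 0.15,"gripper": 0.8},{"ax": 0,"ay": 0,"az": -0.002,"tx": -0.004,"ty": -0.011,"tz": 0.18,"gripper": 0.8},{"ax": 0,"ay": 0,"az": -0.002,"tx": -0.004,"ty": -0.011,"tz": 0.22,"gripper": 0.8},{"ax": 0,"ay": 0,"az": -0.002,"tx": -0.004,"ty": -0.011,"tz": 0.25,"gripper": 0.8},{"ax": 0,"ay": 0,"az": -0.002,"tx": -0.004,"ty": -0.011,"tz": 0.263,"gripper": 0.8},{"ax": 0,"ay": 0,"az": -0.002,"tx": -0.004,"ty": -0.011,"tz": 0.263,"gripper": 0.8}])

```text
t: 7.15
eef_pos: [590.1, -333.1, 18.3]
tcp_rot: [0.991, -0.134, -0.0, -0.0]
contact_force: [0.8, 0.1, -1.4]
grip_width: 68.3
```

Call:
send_rows(rows=[{"ax": 0,"ay": 0,"az": 0,"tx": 0,"ty": 0,"tz": 0,"gripper": 0.3},{"ax": 0,"ay": 0,"az": 0,"tx": 0,"ty": 0,"tz": 0,"gripper": 0.3},{"ax": 0,"ay": 0,"az": 0,"tx": 0,"ty": 0,"tz": 0,"gripper": 0.3},{"ax": 0,"ay": 0,"az": 0,"tx": 0,"ty": 0,"tz": 0,"gripper": 0.3},{"ax": 0,"ay": 0,"az": 0,"tx": 0,"ty": 0,"tz": 0,"gripper": 0.3}], newtons=35)

```text
t: 7.65
eef_pos: [590.8, -333.5, 19.5]
tcp_rot: [0.991, -0.134, 0.001, 0.0]
contact_force: [-0.5, 1.0, 6.3]
grip_width: 39.4
```

Call:
send_rows(rows=[{"ax": 0,"ay": 0,"az": 0,"tx": 0,"ty": 0,"tz": -0.04,"gripper": 0.3},{"ax": 0,"ay": 0,"az": 0,"tx": 0,"ty": 0,"tz": -0.1,"gripper": 0.3},{"ax": 0,"ay": 0,"az": 0,"tx": 0,"ty": 0,"tz": -0.2,"gripper": 0.3},{"ax": 0,"ay": 0,"az": 0,"tx": 0,"ty": 0,"tz": -0.28,"gripper": 0.3},{"ax": 0,"ay": 0,"az": 0,"tx": 0,"ty": 0,"tz": -0.3,"gripper": 0.3}])

```text
t: 8.15
eef_pos: [592.9, -334.7, 175.0]
tcp_rot: [0.991, -0.134, 0.004, 0.002]
contact_force: [0.0, 0.1, -1.6]
grip_width: 39.3
```

```bash
python3 - <<'E'
from h import *
st(); row([395,4,175],Rdown(0)); 
E
```

```text
t 8.15 p [ 592.9 -334.7  175. ] R [[0.964, -0.266, 0.008], [-0.266, -0.964, -0.005], [0.009, 0.003, -1.0]] j [-0.531  0.57   1.547 -0.     1.014  1.309] F [ 0.   0.1 -1.6] w 39.3
t [-0.5618 -0.5477 -0.0066] a [ 0.0012 -0.0028 -0.0857] rows>= 7.8
```

Call:
send_rows(rows=[{"ax": 0.001,"ay": -0.003,"az": -0.086,"tx": -0.562,"ty": -0.548,"tz": -0.006,"gripper": 0.3},{"ax": 0.001,"ay": -0.003,"az": -0.086,"tx": -0.562,"ty": -0.548,"tz": -0.006,"gripper": 0.3},{"ax": 0.001,"ay": -0.003,"az": -0.086,"tx": -0.562,"ty": -0.548,"tz": -0.006,"gripper": 0.3},{"ax": 0.001,"ay": -0.003,"az": -0.086,"tx": -0.562,"ty": -0.548,"tz": -0.006,"gripper": 0.3},{"ax": 0.001,"ay": -0.003,"az": -0.086,"tx": -0.562,"ty": -0.548,"tz": -0.006,"gripper": 0.3},{"ax": 0.001,"ay": -0.003,"az": -0.086,"tx": -0.562,"ty": -0.548,"tz": -0.006,"gripper": 0.3},{"ax": 0.001,"ay": -0.003,"az": -0.086,"tx": -0.562,"ty": -0.548,"tz": -0.006,"gripper": 0.3},{"ax": 0.001,"ay": -0.003,"az": -0.086,"tx": -0.562,"ty": -0.548,"tz": -0.006,"gripper": 0.3}])

```text
t: 8.95
eef_pos: [392.3, 5.8, 174.0]
tcp_rot: [1.0, 0.0, -0.001, 0.0]
contact_force: [0.3, 0.5, -1.2]
grip_width: 39.2
```

Call:
send_rows(rows=[{"ax": 0,"ay": 0,"az": 0,"tx": 0,"ty": 0,"tz": 0,"gripper": 0.3},{"ax": 0,"ay": 0,"az": 0,"tx": 0,"ty": 0,"tz": 0,"gripper": 0.3}])

```text
t: 9.15
eef_pos: [391.4, 6.4, 173.7]
tcp_rot: [1.0, 0.002, -0.002, 0.0]
contact_force: [0.9, 0.2, -1.9]
grip_width: 39.3
```

```bash
python3 - <<'E'
from h import *
st(); row([395,4,24],Rdown(0)); 
E
```

```text
t 9.15 p [391.4   6.4 173.7] R [[1.0, 0.003, -0.004], [0.003, -1.0, -0.001], [-0.004, 0.001, -1.0]] j [-1.400e-02  1.890e-01  2.171e+00 -1.000e-03  7.850e-01  1.554e+00] F [ 0.9  0.2 -1.9] w 39.3
t [0.0083 0.0047 0.2993] a [0.0002 0.0012 0.0011] rows>= 3.0
```

Call:
send_rows(rows=[{"ax": 0,"ay": 0.001,"az": 0,"tx": 0.008,"ty": 0.005,"tz": 0.08,"gripper": 0.3},{"ax": 0,"ay": 0.001,"az": 0,"tx": 0.008,"ty": 0.005,"tz": 0.16,"gripper": 0.3},{"ax": 0,"ay": 0.001,"az": 0,"tx": 0.008,"ty": 0.005,"tz": 0.22,"gripper": 0.3},{"ax": 0,"ay": 0.001,"az": 0,"tx": 0.008,"ty": 0.005,"tz": 0.27,"gripper": 0.3},{"ax": 0,"ay": 0.001,"az": 0,"tx": 0.008,"ty": 0.005,"tz": 0.293,"gripper": 0.3},{"ax": 0,"ay": 0.001,"az": 0,"tx": 0.008,"ty": 0.005,"tz": 0.299,"gripper": 0.3},{"ax": 0,"ay": 0.001,"az": 0,"tx": 0.008,"ty": 0.005,"tz": 0.299,"gripper": 0.3}])

```text
t: 9.85
eef_pos: [395.3, 3.4, 24.1]
tcp_rot: [1.0, 0.001, -0.0, 0.0]
contact_force: [0.5, -0.4, -1.1]
grip_width: 39.3
```

Call:
send_rows(rows=[{"ax": 0,"ay": 0,"az": 0,"tx": 0,"ty": 0,"tz": 0,"gripper": 0.7},{"ax": 0,"ay": 0,"az": 0,"tx": 0,"ty": 0,"tz": 0,"gripper": 0.7},{"ax": 0,"ay": 0,"az": 0,"tx": 0,"ty": 0,"tz": 0,"gripper": 0.7},{"ax": 0,"ay": 0,"az": 0,"tx": 0,"ty": 0,"tz": -0.04,"gripper": 0.7},{"ax": 0,"ay": 0,"az": 0,"tx": 0,"ty": 0,"tz": -0.12,"gripper": 0.7},{"ax": 0,"ay": 0,"az": 0,"tx": 0,"ty": 0,"tz": -0.22,"gripper": 0.7},{"ax": 0,"ay": 0,"az": 0,"tx": 0,"ty": 0,"tz": -0.32,"gripper": 0.7},{"ax": 0,"ay": 0,"az": 0,"tx": 0,"ty": 0,"tz": -0.42,"gripper": 0.7}])

```text
t: 10.65
eef_pos: [394.8, 3.6, 236.7]
tcp_rot: [1.0, 0.001, 0.0, 0.0]
contact_force: [1.6, 0.4, 0.5]
grip_width: 59.9
```

```bash
python3 - <<'E'
from h import *
st(); cap('wrist','w5.png'); cap('top','t5.png')
E
```

```text
t 10.65 p [394.8   3.6 236.7] R [[1.0, 0.003, 0.0], [0.003, -1.0, -0.001], [0.0, 0.001, -1.0]] j [-2.100e-02  7.800e-02  2.110e+00 -1.000e-03  9.530e-01  1.548e+00] F [1.6 0.4 0.5] w 59.9
```

View pics/t5.png

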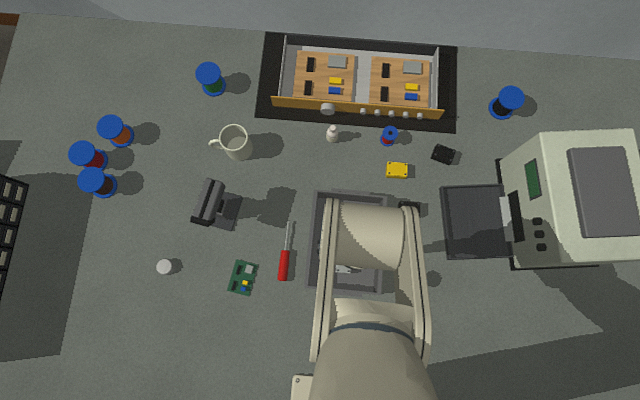

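View pics/w5.png

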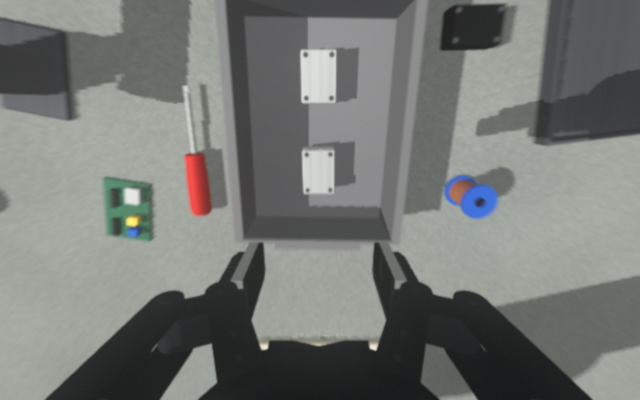

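Both modules lie flat in the tote, at (319,77) and (318,171) in the wrist view. The tray is empty and the bystanders are unmoved. Before gripping the scanner I'll fit the arm's planar geometry from the logged poses, to choose a gripping tilt that makes the final pose reachable.

```bash
python3 - <<'E'
from h import *
D=np.array([[.4237,1.6305,624.6,238.7],[.455,1.773,584.3,167.6],[.693,1.797,593.2,20.1],[.57,1.547,680.9,175],[.189,2.171,391.4,173.7],[.35,1.946,503.8,168.8],[.339,1.937,507.4,177.3],[.603,1.553,np.hypot(590.8,339.3),150.5]])
A=[];b=[]
for j2,j3,r,z in D:
    p=j2+j3
    A+= [[1,0,np.sin(j2),np.sin(p),np.cos(p)],[0,1,np.cos(j2),np.cos(p),-np.sin(p)]]; b+=[r,z]
x,res,rk,sv=np.linalg.lstsq(np.array(A),np.array(b),rcond=None); print(x,np.array(A)@x-b,sv)
row([440,4,300],Rn.from_euler('y',-0.6).as_matrix()@Rdown(0))
E
```

```text
[ -0.64269156  17.15270819 567.5481135  485.39107621  79.37204346] [ 0.979062   -0.0702438   0.27037719 -0.00809412 -0.00877105 -0.39292746
 -1.73714242  0.0134532   0.16344391  0.45677237  0.77117199  0.13869501
 -1.14057739  0.03502946  0.70243577 -0.17268467] [4.8766841  3.99140795 0.40819159 0.2620355  0.22656526]
t [ 0.083  -0.0006 -0.1173] a [-0.      0.1868  0.001 ] rows>= 3.9
```

Call:
send_rows(rows=[{"ax": 0,"ay": 0.05,"az": 0,"tx": 0.08,"ty": 0,"tz": -0.12,"gripper": 0.8},{"ax": 0,"ay": 0.1,"az": 0,"tx": 0.08,"ty": 0,"tz": -0.12,"gripper": 0.8},{"ax": 0,"ay": 0.15,"az": 0,"tx": 0.08,"ty": 0,"tz": -0.12,"gripper": 0.8},{"ax": 0,"ay": 0.15,"az": 0,"tx": 0.08,"ty": 0,"tz": -0.12,"gripper": 0.8},{"ax": 0,"ay": 0.15,"az": 0,"tx": 0.08,"ty": 0,"tz": -0.12,"gripper": 0.8}])

```text
t: 11.25
eef_pos: [436.5, 3.8, 300.7]
tcp_rot: [0.971, 0.002, 0.24, 0.0]
contact_force: [0.0, -0.1, -0.1]
grip_width: 68.6
```

```bash
cat > kin.py <<'E'
import numpy as np
from scipy.optimize import fsolve
a,L2,L3,e=-0.64,567.5,485.4,79.4; Hd=17.15
def fk(j2,j3,j5,d6):
    p=j2+j3; q=p+j5; H=Hd+d6
    return np.array([a+L2*np.sin(j2)+L3*np.sin(p)+e*np.cos(p)+d6*np.sin(q), H+L2*np.cos(j2)+L3*np.cos(p)-e*np.sin(p)+d6*np.cos(q)])
def ik(r,z,tilt,d6):
    "tilt outward from down, rad"
    f=lambda x: fk(x[0],x[1],np.pi-tilt-x[0]-x[1],d6)-[r,z]
    s,_,ok,_=fsolve(f,[.2,1.9],full_output=1)
    return s[0],s[1],np.pi-tilt-s[0]-s[1],ok
E
python3 - <<'E'
from h import *; from kin import *
st(); s=bot.sense(); j=s['joint_positions']; r=np.hypot(*s['eef_pos'][:2]); print(r,j[1]+j[2]+j[4]-np.pi)
for d6 in [100,150,200,220,240,260,280,300]: print(d6,fk(j[1],j[2],j[4],d6)-[r,s['eef_pos'][2]])
E
```

```text
t 11.25 p [436.5   3.8 300.7] R [[0.885, 0.003, 0.465], [0.003, -1.0, 0.001], [0.465, 0.001, -0.885]] j [-0.028 -0.145  2.239  0.025  0.564  1.522] F [ 0.  -0.1 -0.1] w 68.6
436.5419802321163 -0.48355242993412784
100 [-91.83477338 -21.96219785]
150 [-68.58841125 -16.22964241]
200 [-45.34204913 -10.49708697]
220 [-36.04350428  -8.2040648 ]
240 [-26.74495943  -5.91104262]
260 [-17.44641458  -3.61802045]
280 [-8.14786973 -1.32499827]
300 [1.15067511 0.96802391]
```

```bash
python3 - <<'E'
from kin import *
for R in [440,470,500]:
  for th in range(0,70,10):
    t=np.radians(th); print(R,th,np.round(ik(R+11*np.sin(t),250-11*np.cos(t),t,296),2))
E
```

```text
440 0 [0.15 2.02 0.97 1.  ]
440 10 [0.08 2.12 0.77 1.  ]
440 20 [0.02 2.22 0.55 1.  ]
440 30 [-0.02  2.32  0.31  1.  ]
440 40 [-0.02  2.42  0.04  1.  ]
440 50 [ 0.03  2.52 -0.28  1.  ]
440 60 [ 0.16  2.61 -0.67  1.  ]
470 0 [0.2  1.96 0.98 1.  ]
470 10 [0.13 2.06 0.78 1.  ]
470 20 [0.07 2.16 0.56 1.  ]
470 30 [0.04 2.27 0.32 1.  ]
470 40 [0.03 2.37 0.04 1.  ]
470 50 [ 0.08  2.46 -0.27  1.  ]
470 60 [ 0.19  2.55 -0.65  1.  ]
500 0 [0.24 1.9  1.   1.  ]
500 10 [0.17 2.   0.79 1.  ]
500 20 [0.12 2.11 0.57 1.  ]
500 30 [0.08 2.21 0.32 1.  ]
500 40 [0.08 2.31 0.05 1.  ]
500 50 [ 0.12  2.41 -0.26  1.  ]
500 60 [ 0.22  2.49 -0.62  1.  ]
```

```bash
cat >> kin.py <<'E'
from scipy.spatial.transform import Rotation as Rn
D6=296.
def fk3(j,s4=1):
    j1,j2,j3,j4,j5,j6=j; p=j2+j3
    W=np.array([a+L2*np.sin(j2)+L3*np.sin(p)+e*np.cos(p),0,Hd+D6+L2*np.cos(j2)+L3*np.cos(p)-e*np.sin(p)])
    R=Rn.from_euler('z',j1)*Rn.from_euler('y',p)*Rn.from_euler('z',s4*j4)*Rn.from_euler('y',j5)*Rn.from_euler('z',j6-np.pi/2)
    return Rn.from_euler('z',j1).apply(W)+R.as_matrix()[:,2]*D6, R.as_matrix()
from scipy.optimize import least_squares
def ik3(P,R,x0):
    def f(x):
        p,Q=fk3(x); return np.r_[(p-P)/100,Rn.from_matrix(Q.T@R).as_rotvec()]
    r=least_squares(f,x0); return r.x,r.cost
E
python3 - <<'E'
from h import *; from kin import *
s=bot.sense(); j=s['joint_positions']; p,R=fk3(j); print(p-s['eef_pos']); print(R.round(3)); st()
sy=-11
x0=[.5,.3,1.9,0.1,1.2,-.8]
for yaw in [sy,sy+180]:
  for th in [0,20,30,35]:
    # tool z tilted toward scanner -x by th
    Rg=(Rn.from_euler('z',np.radians(sy))*Rn.from_euler('y',np.radians(th))).as_matrix()@Rdown(yaw-sy)
    g=np.array([505,341,143.]); P=g+11*Rg[:,2]
    for lift in [0,100]:
      x,c=ik3(P+[0,0,lift],Rg,[.5,.3,1.9,0.1,1.2,-.8 if yaw>0 else 2.2]); print('stand',yaw,th,lift,x.round(2),c)
    for fy in [-30,0,30,60,-60]:
      Rf=(Rn.from_euler('z',np.radians(fy))*Rn.from_euler('y',np.radians(th-65))).as_matrix()@Rdown(yaw-sy)
      pd=np.array([np.cos(np.radians(fy)),np.sin(np.radians(fy)),0])
      g=np.array([448,4,250])+18*pd; x,c=ik3(g+11*Rf[:,2],Rf,[0,.1,2.1,0.1,.5,-1.5 if yaw>0 else 1.6]); print('   final',fy,x.round(2),round(c,4))
E
```

```text
[ -0.7245184  -11.84410296   0.55288188]
[[-0.885 -0.003  0.465]
 [-0.003  1.     0.001]
 [-0.465 -0.001 -0.885]]
t 11.25 p [436.5   3.8 300.7] R [[0.885, 0.003, 0.465], [0.003, -1.0, 0.001], [0.465, 0.001, -0.885]] j [-0.028 -0.145  2.239  0.025  0.564  1.522] F [ 0.  -0.1 -0.1] w 68.6
stand -11 0 0 [ 0.59  0.54  1.73  0.    0.87 -0.78] 4.591154006813265e-19
stand -11 0 100 [ 0.59  0.41  1.67  0.    1.06 -0.78] 2.162444303443642e-19
   final -30 [ 0.48  0.31  2.47 -1.96  0.97  1.2 ] 0.0
   final 0 [0.02 0.28 2.59 3.16 0.86 1.56] 0.0
   final 30 [-0.45  0.31  2.48  1.99  0.96  1.93] 0.0
   final 60 [-0.56  0.41  2.24  1.32  1.21  2.11] 0.0
   final -60 [ 0.57  0.41  2.23 -1.31  1.22  1.03] 0.0
stand -11 20 0 [0.49 0.65 1.57 0.23 1.21 5.28] 1.9450116944308807e-18
stand -11 20 100 [0.49 0.53 1.52 0.22 1.38 5.32] 9.760599601882872e-31
   final -30 [ 0.32  0.1   2.35 -1.41  0.56  0.49] 0.0
   final 0 [0.02 0.04 2.42 3.24 0.11 1.49] 0.0
   final 30 [-0.29  0.1   2.36  1.43  0.55  2.66] 0.0
   final 60 [-0.41  0.22  2.19  1.04  0.95  2.52] 0.0
   final -60 [ 0.43  0.23  2.18 -1.03  0.96  0
[... 1779 characters left out ...]
49857618611943e-27
   final -30 [ 0.23  0.07  2.27 -0.93  0.51 -3.19] 0.0
   final 0 [ 0.01  0.02  2.33 -0.04  0.18  1.62] 0.0
   final 30 [-0.21  0.07  2.28  0.93  0.5   0.07] 0.0
   final 60 [-0.31  0.17  2.15  0.83  0.87 -0.36] 0.0
   final -60 [ 0.33  0.17  2.15 -0.82  0.88 -2.77] 0.0
stand 169 35 0 [0.44 0.76 1.44 0.35 1.46 2.07] 8.265235183115626e-24
stand 169 35 100 [0.44 0.64 1.4  0.34 1.61 2.12] 4.610338371472374e-25
   final -30 [ 0.19  0.07  2.23 -0.69  0.54 -3.45] 0.0
   final 0 [ 0.01  0.03  2.27 -0.02  0.31  1.6 ] 0.0
   final 30 [-0.17  0.06  2.24  0.69  0.53  0.33] 0.0
   final 60 [-0.26  0.15  2.13  0.7   0.84 -0.21] 0.0
   final -60 [ 0.28  0.15  2.13 -0.7   0.85 -2.91] 0.0
```

```bash
python3 - <<'E'
from h import *
row([420,150,320],Rdown(-5)); row([430,330,320],Rdown(-11))
E
```

```text
t [-0.0105 -0.2925 -0.0493] a [-0.0067 -0.1539  0.0282] rows>= 3.3
t [ 0.0083 -0.6525 -0.0398] a [-0.0147 -0.1536  0.0609] rows>= 6.5
```

Call:
send_rows(rows=[{"ax": -0.007,"ay": -0.154,"az": 0.028,"tx": -0.01,"ty": -0.29,"tz": -0.05,"gripper": 0.85},{"ax": -0.007,"ay": -0.154,"az": 0.028,"tx": -0.01,"ty": -0.29,"tz": -0.05,"gripper": 0.85},{"ax": -0.007,"ay": -0.154,"az": 0.028,"tx": -0.01,"ty": -0.29,"tz": -0.05,"gripper": 0.85},{"ax": -0.015,"ay": -0.154,"az": 0.061,"tx": 0.008,"ty": -0.6,"tz": -0.04,"gripper": 0.85},{"ax": -0.015,"ay": -0.154,"az": 0.061,"tx": 0.008,"ty": -0.652,"tz": -0.04,"gripper": 0.85},{"ax": -0.015,"ay": -0.154,"az": 0.061,"tx": 0.008,"ty": -0.652,"tz": -0.04,"gripper": 0.85},{"ax": -0.015,"ay": -0.154,"az": 0.061,"tx": 0.008,"ty": -0.652,"tz": -0.04,"gripper": 0.85},{"ax": -0.015,"ay": -0.154,"az": 0.061,"tx": 0.008,"ty": -0.652,"tz": -0.04,"gripper": 0.85}])

```text
t: 12.05
eef_pos: [430.1, 333.8, 319.5]
tcp_rot: [0.996, -0.094, -0.001, 0.0]
contact_force: [0.3, -0.7, -0.1]
grip_width: 72.7
```

Call:
send_rows(rows=[{"ax": 0,"ay": 0,"az": 0,"tx": 0,"ty": 0,"tz": 0,"gripper": 0.85},{"ax": 0,"ay": 0,"az": 0,"tx": 0,"ty": 0,"tz": 0,"gripper": 0.85},{"ax": 0,"ay": 0,"az": 0,"tx": 0,"ty": 0,"tz": 0,"gripper": 0.85}])

```text
t: 12.35
eef_pos: [430.3, 332.9, 319.5]
tcp_rot: [0.995, -0.095, -0.001, 0.001]
contact_force: [0.1, -0.6, 0.3]
grip_width: 72.3
```

```bash
python3 - <<'E'
from h import *
st(); d=cap('wrist','w6.png'); w=cloud(d)
np.set_printoptions(suppress=True,precision=1)
for lo,hi in [(155,170),(140,170)]:
    m=((w[...,2]>lo)&(w[...,2]<hi)&(w[...,0]>400)&(w[...,0]<600)&(w[...,1]>270)&(w[...,1]<420)).astype(np.uint8)
    m=cv2.morphologyEx(m,cv2.MORPH_OPEN,np.ones((3,3)))
    P=w[m>0]; r=cv2.minAreaRect(P[:,:2].astype(np.float32)); print(lo,len(P),np.round(r[0],1),np.round(r[1],1),r[2],np.median(P[:,2]))
E
```

```text
t 12.35 p [430.3 332.9 319.5] R [[0.982, -0.189, -0.002], [-0.189, -0.982, -0.001], [-0.002, 0.001, -1.0]] j [6.360e-01 2.180e-01 1.728e+00 1.000e-03 1.198e+00 2.396e+00] F [ 0.1 -0.6  0.3] w 72.3
155 5028 [499.  343.5] [ 44.7 112.1] 79.20409393310547 164.1897450998838
140 5038 [499.  343.5] [ 44.7 112.1] 79.20409393310547 164.18708472816616
```

View pics/w6.png

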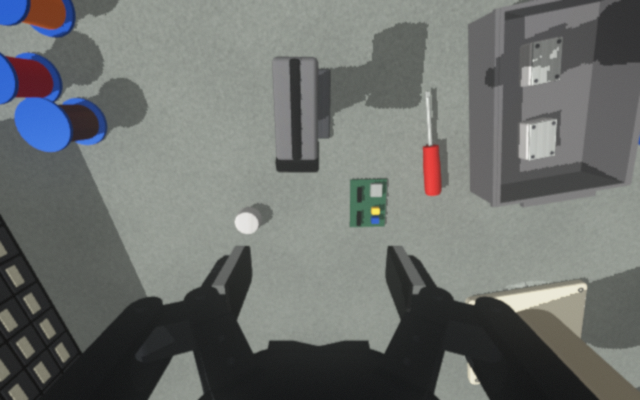

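The scanner head sits at (272–318, 57–171) in the wrist picture, with the black nose at the bottom. That gives yaw -10.8°, top at z≈163, and a grip point near (502, 342.5, 143). I'll go to a tilted pre-grasp behind and above it.

```bash
cat >> h.py <<'E'
def tilt(yaw,th):  # tool x heading yaw, tool z tipped toward -heading by th deg
    return (Rn.from_euler('z',yaw,degrees=True)*Rn.from_euler('y',th,degrees=True)).as_matrix()@Rdown(0)
E
python3 - <<'E'
from h import *; from kin import *
R=tilt(-10.8,32); g=np.array([502,342.5,143.]); print(R.round(3))
row(g+(11-90)*R[:,2],R); row(g+(11-90)*R[:,2]+[0,0,60],tilt(-10.8,15))
E
```

```text
[[ 0.833 -0.187 -0.521]
 [-0.159 -0.982  0.099]
 [-0.53  -0.    -0.848]]
t [ 0.2213 -0.0464  0.2189] a [ 0.0002 -0.1771 -0.0006] rows>= 3.7
t [ 0.2211 -0.0462  0.0989] a [ 0.0003 -0.0827 -0.0005] rows>= 2.5
```

Call:
send_rows(rows=[{"ax": 0,"ay": -0.08,"az": 0,"tx": 0.221,"ty": -0.046,"tz": 0.1,"gripper": 0.85},{"ax": 0,"ay": -0.08,"az": 0,"tx": 0.221,"ty": -0.046,"tz": 0.1,"gripper": 0.85},{"ax": 0,"ay": -0.08,"az": 0,"tx": 0.221,"ty": -0.046,"tz": 0.1,"gripper": 0.85},{"ax": 0,"ay": -0.177,"az": 0,"tx": 0.221,"ty": -0.046,"tz": 0.15,"gripper": 0.85},{"ax": 0,"ay": -0.177,"az": 0,"tx": 0.221,"ty": -0.046,"tz": 0.218,"gripper": 0.85},{"ax": 0,"ay": -0.177,"az": 0,"tx": 0.221,"ty": -0.046,"tz": 0.218,"gripper": 0.85},{"ax": 0,"ay": -0.177,"az": 0,"tx": 0.221,"ty": -0.046,"tz": 0.218,"gripper": 0.85},{"ax": 0,"ay": -0.177,"az": 0,"tx": 0.221,"ty": -0.046,"tz": 0.218,"gripper": 0.85}])

```text
t: 13.2
eef_pos: [543.6, 334.8, 213.5]
tcp_rot: [0.958, -0.091, -0.272, -0.027]
contact_force: [0.4, 0.6, 1.0]
grip_width: 72.6
```

```bash
python3 - <<'E'
from h import *
st(); d=cap('wrist','w7.png'); cap('scene','s7.png'); w=cloud(d)
m=((w[...,2]>158)&(w[...,2]<170)&(w[...,0]>400)&(w[...,0]<580)&(w[...,1]>290)&(w[...,1]<420)).astype(np.uint8)
m=cv2.morphologyEx(m,cv2.MORPH_OPEN,np.ones((3,3)))
P=w[m>0]
if len(P)>50: print(len(P),cv2.minAreaRect(P[:,:2].astype(np.float32)),np.median(P[:,2]))
R=tilt(-10.8,32); g=np.array([502,342.5,143.]);row(g+11*R[:,2],R)
E
```

```text
t 13.2 p [543.6 334.8 213.5] R [[0.836, -0.189, -0.516], [-0.16, -0.982, 0.1], [-0.525, -0.001, -0.851]] j [0.398 0.689 1.34  0.297 1.585 2.091] F [0.4 0.6 1. ] w 72.6
4955 ((500.74261474609375, 342.5931701660156), (44.204139709472656, 112.3509750366211), 79.22504425048828) 164.2242304598472
t [0.0033 0.0021 0.1885] a [-0.0009 -0.0022  0.0003] rows>= 1.9
```

View pics/w7.png

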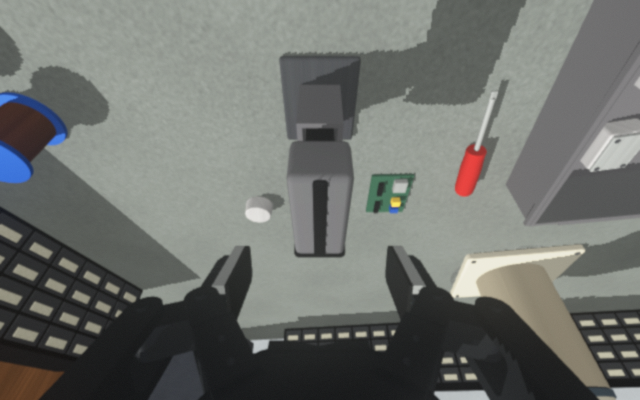

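View pics/s7.png

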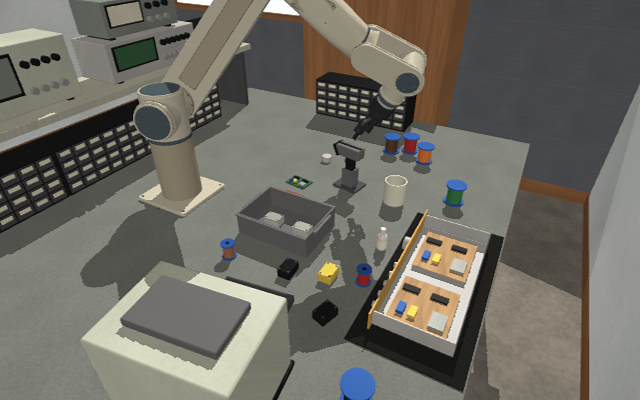

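The head is centred between the fingers at column 320, and the scene view shows the approach is clear. Going in and gripping.

Call:
send_rows(rows=[{"ax": 0,"ay": -0.002,"az": 0,"tx": 0.004,"ty": 0.002,"tz": 0.05,"gripper": 0.85},{"ax": 0,"ay": -0.002,"az": 0,"tx": 0.004,"ty": 0.002,"tz": 0.1,"gripper": 0.85},{"ax": 0,"ay": -0.002,"az": 0,"tx": 0.004,"ty": 0.002,"tz": 0.14,"gripper": 0.85},{"ax": 0,"ay": -0.002,"az": 0,"tx": 0.004,"ty": 0.002,"tz": 0.17,"gripper": 0.85},{"ax": 0,"ay": -0.002,"az": 0,"tx": 0.004,"ty": 0.002,"tz": 0.188,"gripper": 0.85},{"ax": 0,"ay": -0.002,"az": 0,"tx": 0.004,"ty": 0.002,"tz": 0.188,"gripper": 0.85},{"ax": 0,"ay": -0.002,"az": 0,"tx": 0.004,"ty": 0.002,"tz": 0.188,"gripper": 0.85}])

```text
t: 14.0
eef_pos: [497.4, 343.9, 134.8]
tcp_rot: [0.957, -0.09, -0.273, -0.028]
contact_force: [0.2, 0.7, -0.1]
grip_width: 72.4
```

```bash
python3 - <<'E'
from h import *
st(); d=cap('wrist','w8.png')
R=tilt(-10.8,32); g=np.array([503,342.3,143.]);row(g+11*R[:,2],R)
E
```

```text
t 14.0 p [497.4 343.9 134.8] R [[0.835, -0.188, -0.518], [-0.158, -0.982, 0.102], [-0.528, -0.004, -0.849]] j [0.434 0.729 1.473 0.32  1.414 2.065] F [ 0.2  0.7 -0.1] w 72.4
t [0.0007 0.001  0.0021] a [-0.0012 -0.0008  0.0005] rows>= 0.0
```

View pics/w8.png

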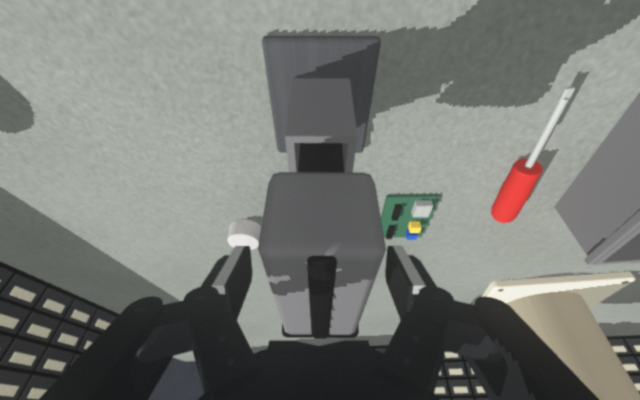

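The fingers straddle the head (columns 262–385) with no contact force. Closing.

Call:
send_rows(rows=[{"ax": 0,"ay": 0,"az": 0,"tx": 0,"ty": 0,"tz": 0,"gripper": 0.3},{"ax": 0,"ay": 0,"az": 0,"tx": 0,"ty": 0,"tz": 0,"gripper": 0.3},{"ax": 0,"ay": 0,"az": 0,"tx": 0,"ty": 0,"tz": 0,"gripper": 0.3},{"ax": 0,"ay": 0,"az": 0,"tx": 0,"ty": 0,"tz": 0,"gripper": 0.3},{"ax": 0,"ay": 0,"az": 0,"tx": 0,"ty": 0,"tz": 0,"gripper": 0.3},{"ax": 0,"ay": 0,"az": 0,"tx": 0,"ty": 0,"tz": 0,"gripper": 0.3}], newtons=70)

```text
t: 14.65
eef_pos: [498.2, 343.8, 135.5]
tcp_rot: [0.957, -0.09, -0.273, -0.028]
contact_force: [1.5, -1.2, 5.6]
grip_width: 43.4
```

```bash
python3 - <<'E'
from h import *
st(); p=bot.sense()['eef_pos']; R=Rn.from_quat(bot.sense()['tcp_rot']).as_matrix()
print((R.T@[0,0,130]/500).round(4))
E
```

```text
t 14.65 p [498.2 343.8 135.5] R [[0.835, -0.188, -0.517], [-0.158, -0.982, 0.103], [-0.527, -0.005, -0.85]] j [0.433 0.729 1.472 0.32  1.414 2.065] F [ 1.5 -1.2  5.6] w 43.4
[-0.137  -0.0012 -0.221 ]
```

Call:
send_rows(rows=[{"ax": 0,"ay": 0,"az": 0,"tx": -0.014,"ty": 0,"tz": -0.022,"gripper": 0.3},{"ax": 0,"ay": 0,"az": 0,"tx": -0.034,"ty": 0,"tz": -0.055,"gripper": 0.3},{"ax": 0,"ay": 0,"az": 0,"tx": -0.055,"ty": -0.0005,"tz": -0.088,"gripper": 0.3},{"ax": 0,"ay": 0,"az": 0,"tx": -0.075,"ty": -0.0006,"tz": -0.121,"gripper": 0.3},{"ax": 0,"ay": 0,"az": 0,"tx": -0.096,"ty": -0.0008,"tz": -0.155,"gripper": 0.3},{"ax": 0,"ay": 0,"az": 0,"tx": -0.117,"ty": -0.001,"tz": -0.188,"gripper": 0.3},{"ax": 0,"ay": 0,"az": 0,"tx": -0.137,"ty": -0.0012,"tz": -0.221,"gripper": 0.3},{"ax": 0,"ay": 0,"az": 0,"tx": -0.137,"ty": -0.0012,"tz": -0.221,"gripper": 0.3}])

```text
t: 15.45
eef_pos: [499.6, 344.6, 269.7]
tcp_rot: [0.958, -0.09, -0.27, -0.03]
contact_force: [-0.3, 0.4, -2.3]
grip_width: 43.1
```

```bash
python3 - <<'E'
from h import *
st(); cap('scene','s9.png'); cap('top','t9.png')
E
```

```text
t 15.45 p [499.6 344.6 269.7] R [[0.838, -0.188, -0.512], [-0.156, -0.982, 0.106], [-0.523, -0.009, -0.853]] j [0.433 0.578 1.404 0.316 1.616 2.131] F [-0.3  0.4 -2.3] w 43.1
```

View pics/s9.png

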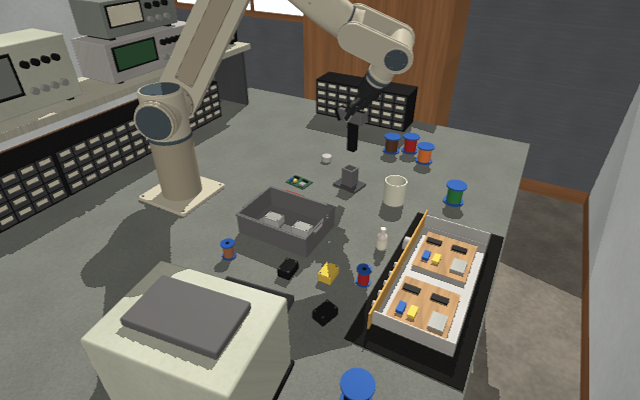

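The scanner is clear of the sleeve, its handle hanging upright at (352,137) in the scene view. Now the final pose, by way of intermediate ones.

```bash
cat > fin.py <<'E'
from h import *; from kin import *
Rg=np.array([[0.835,-0.188,-0.517],[-0.158,-0.982,0.103],[-0.527,-0.005,-0.85]]); Rg=Rn.from_matrix(Rg).as_matrix()
pg=np.array([498.2,343.8,135.5]); Rs0=Rn.from_euler('z',-10.8,degrees=True).as_matrix(); os0=np.array([510.8,340.6,13.])
Rts=Rg.T@Rs0; ots=Rg.T@(os0-pg); wt=ots+Rts@np.array([-61,0,125.])
nw=np.array([-np.cos(np.radians(25)),0,-np.sin(np.radians(25))])
def target(win,fy,rot=65):
    Rs=(Rn.from_euler('z',fy,degrees=True)*Rn.from_euler('y',-rot,degrees=True)).as_matrix()
    R=Rs@Rts.T; return win-R@wt,R
def now():
    s=bot.sense(); R=Rn.from_quat(s['tcp_rot']).as_matrix(); 
    print('win',(s['eef_pos']+R@wt).round(1),'dir',(R@Rts@nw).round(4),'foot',(s['eef_pos']+R@ots).round(1))
E
python3 - <<'E'
from fin import *
now()
x=bot.sense()['joint_positions'].copy(); x[5]+=0
for fy in [10,20,30,40]:
    p,R=target(np.array([448,4,200.]),fy); 
    # model's R has extra pi flip -> use R*Rz(pi)
    xx,c=ik3(p,R@np.diag([-1,-1,1.]),[0,.1,2.2,.5,.5,1.]); print(fy,p.round(1),xx.round(2),c)
for fr,(w,fy,rot) in {'a':((430,240,280),0,20),'b':((440,120,260),12,45),'f':((448,4,200),25,65)}.items():
    p,R=target(np.array(w,float),fy,rot); print(fr,ik3(p,R@np.diag([-1,-1,1.]),[.2,.2,2,.4,1,1.5])[0].round(2)); row(p,R)
E
```

```text
win [451.  352.1 268.8] dir [-0.8895  0.17   -0.424 ] foot [511.2 340.7 143.9]
10 [470.1   8.7 242.5] [-0.07  0.02  2.3   0.5   0.28  0.88] 2.1970944507919018e-23
20 [468.9  12.5 242.5] [-0.14  0.04  2.29  0.75  0.39  0.44] 3.7223647095292744e-31
30 [467.1  16.  242.5] [-0.2   0.06  2.26  0.83  0.52  0.17] 3.688095509058575e-30
40 [464.8  19.1 242.5] [-0.25  0.09  2.23  0.84  0.64 -0.02] 6.1706281850362614e-30
a [0.42 0.32 1.67 0.09 1.34 1.96]
t [-0.0342  0.2106 -0.0455] a [-0.0228  0.11   -0.0564] rows>= 2.6
b [ 0.27  0.06  2.   -0.01  0.85  1.64]
t [ 0.0012  0.4322 -0.0643] a [-0.0216  0.2455 -0.1293] rows>= 5.8
f [-0.17  0.05  2.28  0.8   0.45  0.29]
t [0.0782 0.6591 0.0035] a [ 0.0018  0.3473 -0.2111] rows>= 8.5
```

Call:
send_rows(rows=[{"ax": -0.011,"ay": 0.05,"az": -0.028,"tx": -0.017,"ty": 0.08,"tz": -0.023,"gripper": 0.3},{"ax": -0.023,"ay": 0.11,"az": -0.056,"tx": -0.034,"ty": 0.16,"tz": -0.045,"gripper": 0.3},{"ax": -0.023,"ay": 0.11,"az": -0.056,"tx": -0.034,"ty": 0.21,"tz": -0.045,"gripper": 0.3},{"ax": -0.022,"ay": 0.15,"az": -0.08,"tx": -0.022,"ty": 0.29,"tz": -0.052,"gripper": 0.3},{"ax": -0.022,"ay": 0.2,"az": -0.105,"tx": -0.01,"ty": 0.36,"tz": -0.058,"gripper": 0.3},{"ax": -0.022,"ay": 0.245,"az": -0.129,"tx": 0.001,"ty": 0.432,"tz": -0.064,"gripper": 0.3},{"ax": -0.022,"ay": 0.245,"az": -0.129,"tx": 0.001,"ty": 0.432,"tz": -0.064,"gripper": 0.3},{"ax": -0.022,"ay": 0.245,"az": -0.129,"tx": 0.001,"ty": 0.432,"tz": -0.064,"gripper": 0.3}])

```text
t: 16.35
eef_pos: [472.5, 127.1, 291.2]
tcp_rot: [0.988, 0.104, 0.112, -0.013]
contact_force: [0.6, -0.7, -1.7]
grip_width: 43.3
```

```bash
python3 - <<'E'
from fin import *
st(); now(); 
p,R=target(np.array([448,4,240.]),25,65); row(p,R)
p,R=target(np.array([448,4,200.]),25,65); row(p,R)
E
```

```text
t 16.35 p [472.5 127.1 291.2] R [[0.953, 0.208, 0.219], [0.202, -0.978, 0.05], [0.224, -0.003, -0.974]] j [ 0.241  0.059  2.005 -0.005  0.851  1.605] F [ 0.6 -0.7 -1.7] w 43.3
win [437.5 118.9 259.1] dir [-0.3381 -0.072  -0.9384] foot [566.1 145.9 213.4]
t [-0.0579  0.219   0.0039] a [ 0.0288  0.1116 -0.0678] rows>= 2.8
t [-0.0758  0.2193  0.0818] a [ 0.0288  0.1116 -0.0678] rows>= 2.8
```

Call:
send_rows(rows=[{"ax": 0.007,"ay": 0.028,"az": -0.017,"tx": -0.015,"ty": 0.055,"tz": 0.001,"gripper": 0.3},{"ax": 0.014,"ay": 0.056,"az": -0.034,"tx": -0.029,"ty": 0.11,"tz": 0.002,"gripper": 0.3},{"ax": 0.022,"ay": 0.084,"az": -0.051,"tx": -0.044,"ty": 0.165,"tz": 0.003,"gripper": 0.3},{"ax": 0.029,"ay": 0.112,"az": -0.068,"tx": -0.058,"ty": 0.219,"tz": 0.004,"gripper": 0.3},{"ax": 0.029,"ay": 0.112,"az": -0.068,"tx": -0.058,"ty": 0.219,"tz": 0.004,"gripper": 0.3},{"ax": 0.029,"ay": 0.112,"az": -0.068,"tx": -0.067,"ty": 0.219,"tz": 0.043,"gripper": 0.3},{"ax": 0.029,"ay": 0.112,"az": -0.068,"tx": -0.076,"ty": 0.219,"tz": 0.082,"gripper": 0.3},{"ax": 0.029,"ay": 0.112,"az": -0.068,"tx": -0.076,"ty": 0.219,"tz": 0.082,"gripper": 0.3}])

```text
t: 17.15
eef_pos: [466.9, 14.7, 239.6]
tcp_rot: [0.936, 0.209, 0.276, -0.066]
contact_force: [-1.0, 0.8, -1.3]
grip_width: 43.1
```

Call:
send_rows(rows=[{"ax": 0,"ay": 0,"az": 0,"tx": 0,"ty": 0,"tz": 0,"gripper": 0.3},{"ax": 0,"ay": 0,"az": 0,"tx": 0,"ty": 0,"tz": 0,"gripper": 0.3},{"ax": 0,"ay": 0,"az": 0,"tx": 0,"ty": 0,"tz": 0,"gripper": 0.3}])

```text
t: 17.45
eef_pos: [467.7, 15.1, 240.5]
tcp_rot: [0.936, 0.209, 0.277, -0.066]
contact_force: [-0.9, 0.2, -1.9]
grip_width: 43.3
```

```bash
python3 - <<'E'
from fin import *
st(); now(); 
p,R=target(np.array([448,4,200.]),25,65); row(p,R)
cap('scene','s10.png');cap('top','t10.png');cap('wrist','w10.png')
E
```

```text
t 17.45 p [467.7  15.1 240.5] R [[0.759, 0.428, 0.49], [0.355, -0.904, 0.239], [0.545, -0.007, -0.838]] j [-0.204  0.05   2.275  0.814  0.476  0.255] F [-0.9  0.2 -1.9] w 43.3
win [447.4   5.  198.1] dir [-0.0041  0.0029 -1.    ] foot [573.4  63.9 200.2]
t [ 0.0022  0.0019 -0.0033] a [-0.0015  0.0008 -0.0003] rows>= 0.0
```

View pics/s10.png

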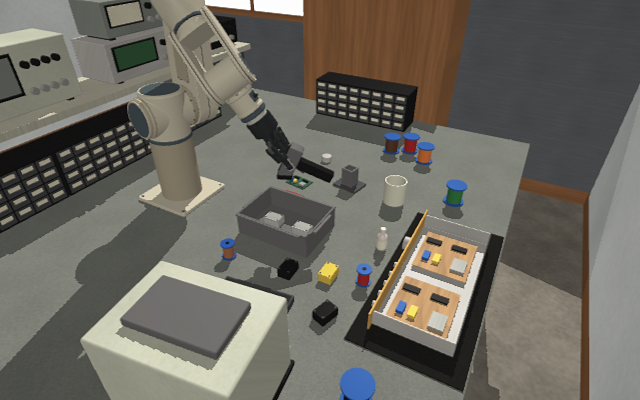

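View pics/t10.png

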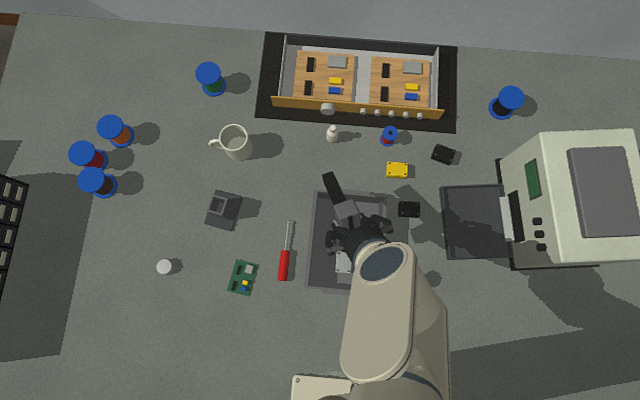

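View pics/w10.png

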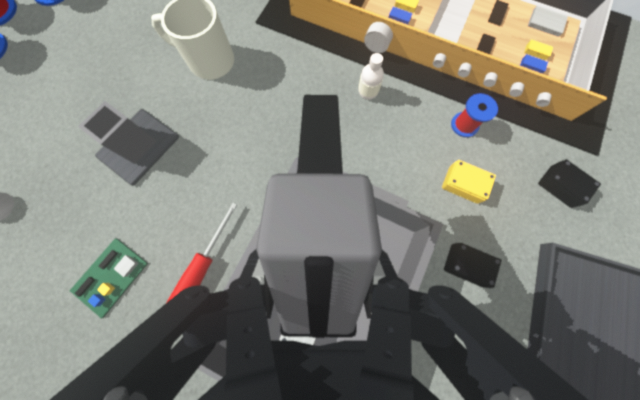

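The scene view shows the scanner raised over the tote at (290,160), handle pointing outward to (330,175). Both modules are still visible in the tote and nothing else has moved. To check for slip, I compare wrist-camera depths on the head before the lift and now.

```bash
python3 - <<'E'
from fin import *
d=dict(np.load('last_wrist.npz')); K=d['camera_matrix']; w=cloud(d); np.set_printoptions(suppress=True,precision=3)
# plane fits of head faces now, world -> scanner frame (expected normals)
s=bot.sense(); R=Rn.from_quat(s['tcp_rot']).as_matrix(); Rs=R@Rts; os_=s['eef_pos']+R@ots
for nm,(u0,u1,v0,v1) in {'rear':(285,355,195,245),'top':(280,300,265,320),'handle':(308,335,105,165)}.items():
    P=w[v0:v1,u0:u1].reshape(-1,3); P=P[~np.isnan(P[:,0])]; Q=(P-os_)@Rs
    c=np.median(Q,0); Q=Q[np.abs(Q-c).max(1)<60]; c=Q.mean(0); n=np.linalg.svd(Q-c,full_matrices=False)[2][2]
    print(nm,len(Q),'centre in scanner frame',c.round(1),'normal',n)
t=dict(np.load('last_top.npz')); wt_=cloud(t)
m=np.zeros((400,640),bool); m[170:200,318:342]=True
m&=(wt_[...,2]>150)&(wt_[...,2]<270)&(t['color'].max(2)<70)
P=wt_[m]; c=P.mean(0); v=np.linalg.svd(P-c,full_matrices=False)[2][0]; print('handle axis',len(P),v,'expected',-Rs[:,2],'centre in scn',((c-os_)@Rs).round(1))
b=bot.sense()
E
```

```text
rear 3489 centre in scanner frame [ 45.1   0.5 135.7] normal [-1.     0.002  0.001]
top 1091 centre in scanner frame [ 11.6  12.9 150. ] normal [ 0.002 -0.025 -1.   ]
handle 1607 centre in scanner frame [15.3 -0.2 48. ] normal [ 1.    -0.004  0.002]
handle axis 354 [-0.825 -0.374  0.424] expected [ 0.819  0.385 -0.425] centre in scn [12.5  1.1 41.1]
```

The measured faces match the assumed scanner frame to about 0.1° and 0.5 mm, so nothing slipped. The window is at about (447,5,198), looking down within 0.3°. Handing in.

```bash
python3 - <<'E'
from fin import *
st(); now(); print(bot.sense()['joint_vel'].round(3)); print(bot.hand_in())
E
```

```text
t 17.6 p [467.3  15.  240.3] R [[0.76, 0.427, 0.49], [0.355, -0.904, 0.238], [0.545, -0.007, -0.838]] j [-0.204  0.05   2.276  0.815  0.475  0.254] F [ 0.6 -0.3 -1.8] w 42.8
win [447.    4.8 197.9] dir [-0.0043  0.0028 -1.    ] foot [573.   63.7 200. ]
[-0.002  0.002  0.005  0.003 -0.001 -0.003]
the job is handed in; nothing more can be done
None
```

I put both metal modules flat in the grey tote, then drew the scanner out of its stand and turned it to look straight down into the tote. I handed in at 17.6 s, still holding the scanner at 70 N.

- **Window position:** it is at about (447, 5, 198) mm, over the middle of the tote and 2 mm under the 200 mm asked. It looks down within about 0.3°.
- **Grip:** wrist and top camera depths on the scanner's head and handle matched the assumed position to about 0.5 mm and 0.1° on the head. The top camera's handle direction agreed to about 0.7°. I saw no slip, and the arm was at rest.
- **Modules and bench:** the last scene picture shows both modules in the tote. The top picture shows the tray empty and the bystanders and look-alikes where they were.
- **Forces:** the largest forces I read were about 6 to 7 N, reached as the gripper closed and once while the arm was moving.

No check failed or disagreed beyond these small offsets.

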